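Unclamp a cutter blade frame and hold it in the steriliser slot

TASK

The potato cutter's blade frame stands on edge in the cleaning clamp: slide the clamp's jaw back by its black grip until its two claws are well clear of the frame, then take the frame by its top edge and lift it out. Lower it, still on edge, through the narrow slot in the top of the steriliser until at least the lower 40 mm of it is inside, and finish holding it there in the gripper, still, with its top edge above the slot: do not let go or let it drop in. Leave the roll of masking tape where it lies.

Things in the scene. Friction and masses are not known exactly. Their poses are not given: they have to be found in the camera images.
- clamp: Grey cleaning clamp, fixed, base 136 (x) x 190 (y) x 14 mm. Origin: centre of its underside, z up. The frame stands on edge on the base, its middle at y = +55 mm, thickness along y, with 1 mm play between a fixed jaw (+y side), low front guides and end stops. Heights above the table: frame top 116 mm, claws of the sliding jaw 127 mm, its grip 114 mm, all else 76 mm or less.
- jaw (a joint): Opening of the clamp's sliding steel jaw, m: 0 shut, 0.032 fully open; opening moves it along the clamp's -y. Slides with 3 to 4 N, stays where left. Its two claws (at clamp x = +-41 mm, 12 mm wide, 119 to 127 mm above the table) reach 9 mm over the frame's top edge when shut and stop it being lifted; they are clear from about 10 mm of opening.
- jaw_grip (a point): Middle of the top of the jaw's black grip, a bar 56 mm along clamp x and 16 mm thick along clamp y, 34 mm tall, top 114 mm above the table. Pinch it from above across the 16 mm. Free space: 60 mm on its +y side before the jaw plate, open on its -y side. Axes as the clamp's; moves with the jaw.
- frame_fine: Square grey die-cast blade frame with a fine grid, 102 x 102 x 12.5 mm, about 0.19 kg. Its z is normal to its face (the 12.5 mm direction), level while on edge. In the clamp its x is level, its y up, top edge 116 mm and bottom edge 14 mm above the table. Origin: centre of one face.
- frame_centre (a point): Middle of the blade frame, 51 mm from each edge and 6.25 mm from each face. Axes as the frame's.
- steriliser: Stainless blade steriliser, fixed: a hollow box 150 (x) x 84 (y) mm, grey plastic top face 115 mm above the table with a blue-lipped slot in it. Origin: centre of its underside. Small black control panel on its -x end. The inner floor is 7 mm above the table, so a frame that is let go drops below the slot.
- slot (a point): Centre of the slot, level with the steriliser's top face (115 mm above the table). Slot 104 mm along its x, 14.6 mm wide along its y, z up; upright throat 12 mm deep, open box below. Blue lips slope outward at 45 degrees, rise 6 mm above the top face and widen the mouth by 6 mm on every side as a lead-in.
- masking_tape: Roll of yellowish masking tape, 100 mm across, 25 mm high, lying loose on the right; leave alone. Origin: centre of its underside.
Not all that is in view belongs to the job. Of the things that look like the clamp, the larger one is meant.

How it is judged:
On the way, in this order (a step that is already met when the one before it is completed fails the run):
1. the jaw is slid open (more than 14 mm) with the frame still standing in the clamp (value of joint jaw above 0.014 m and z of frame_centre in the frame of clamp below 0.075 m and horizontal distance between frame_centre and clamp below 0.07 m), for 0.2 s.
2. the frame is lifted out of the clamp in the gripper, its bottom edge above the clamp's jaws (height (world z) of frame_centre above 0.14 m and contact force between the fingers and frame_fine above 1 N), for 0.2 s.
At the end, for the whole second after the job is handed in: The frame is gripped (over 1 N), at rest, on edge in the slot: its middle at most 11 mm above and at most 45 mm below the steriliser's top face (40 mm or more inside, top edge above the slot), centred within 5 mm lengthwise and 4 mm across, parallel to the slot within 0.1 rad (z of frame_centre in the frame of slot between -0.045 and 0.011 m and x of frame_centre in the frame of slot between -0.005 and 0.005 m and y of frame_centre in the frame of slot between -0.004 and 0.004 m and angle between the z axis of frame_fine and the y axis of slot, either way round below 0.1 rad and contact force between the fingers and frame_fine above 1 N and linear speed of frame_fine below 0.02 m/s); the arm keeps its last pose, push and grip.
It fails at once if the masking tape is shifted by more than 2 cm (distance of masking_tape from where it was at the start of the episode above 0.02 m).
It also fails if it takes over 53 s, if anything falls off the work surface, if the arm or the gripper's body presses on something with over 40 N, if the wrist force passes 120 N, or if a joint passes its speed limit or range.

ROBOT

A 6-joint arm with a two-finger parallel gripper is mounted at the origin on a cart in front of the work surface, level with it; the furniture and walls round the work are solid. World frame = base frame: x ahead of the robot, y to its left, z up, the work surface at z = 0. Lengths are in m, angles in rad, forces in N, time in s.
With the tool pointing down it reaches from about 0.35 to 0.975 m from the base axis. Payload 4.9 kg.
Tool frame: the origin (TCP) lies at the very end of the fingers, on their centre line; the grasp point (between the pads) lies manip.grip_point_offset behind it (manip.grip_point_offset is the distance from the TCP to the grasp point, in m); z points along the fingers, y is the line along which they close (so a half turn about z gives the same grasp; the last joint's range is limited). The gripper opens to 85 mm and grips with 20 to 120 N. Pads are 22 mm wide; open, the fingers measure 114 mm over their backs; the gripper's body (76 mm by 85 mm) begins 54 mm behind the grasp point. The pads swing forward as they close: fully open they stand 13 mm farther back than shut.
Start: joints at [-1.327, 0.053, 1.613, -0, 1.476, -0.119], TCP at [0.222, -0.584, 0.231] pointing down, gripper open.
Joint ranges: [-3.01, 3.01], [-1.01, 2.22], [0.06, 2.58], [-1.02, 4.17], [0.09, 2.62], [-3.14, 3.14]. Speed limits (rad/s): [2.57, 2.57, 3.14, 3.14, 3.14, 3.14].

INTERFACE

Orientations are given as a unit quaternion [w, x, y, z].
In Python, from plant import manip gives the robot as it stands.
- The arm moves only by the shell command python3 -m crank 'ROWS' [OPENING]. ROWS is JSON, a list of rows, each an object of numbers: "x", "y", "z": the shift along the tool's x, y, z in cm; "turn": the turn about the tool's z in rad. In form: [{"x": .., "y": .., "z": .., "turn": ..}, ...]. A call has 1 to 5 rows; each row shifts and turns the commanded pose from where the row before left it, along the tool's axes as they then stand; what a row does not reach is not made up. A row lasts 1/10 s, in which the tool goes at most 50 mm and 8.59 degrees, less where a joint would pass 70% of its speed; a pose out of reach is approached as far as the arm can. A call with a gripper value outside its range is refused whole. OPENING is the opening in per cent of the stroke, from 0 (shut) to 100 (fully open), set as the call begins (- or left out, the last holds). The fingers move at their own pace and stop on an object; the grip force is fixed at half the most. Time passes only in rows, so rows that do not move let the fingers close. It gives the time, the measured TCP pose, the force, the opening and the grip force at its end, in the units of the state.
- manip.state(): the state, without advancing time (a new reading comes with each control period).
- manip.grab_frame(name): name is "scene" or "top" or "wrist"; returns (picture, depth): 480x640x3 uint8, red, green, blue; 480x640 float32, m along the optical axis (not along the pixel's ray), 0 where there is no reading.
- manip.camera_model(name): a dict with "mtx" (3x3 intrinsics, pixels), "world_to_cam" (4x4, takes a point from world to camera coordinates). Camera axes: x right, y down, z forward; pixel columns grow to the right and rows downward; lengths in m; the calibration is good to about 2 mm. A picture is of the moment at which its call begins: read the wrist's pose just before it. camera_model takes no time and is no camera call; for the wrist camera it gives the pose at the moment of the call.
- manip.job_done(): hands the job in; it is judged then, once.
The state is a dict: "time": time; "joint_pos": joint angles; "joint_vel": joint speeds; "joint_efforts": joint torques, N m; "tool_pos": TCP position; "tool_rot": TCP orientation; "contact_force": force on the tool from outside, world axes, zero at the start; "ft_torque": the same for the moment, N m; "gripper_width": opening from 0.0 (shut) to 1.0 (fully open); "grasp_force": force on a finger pad.
Only numpy, scipy, OpenCV 4.12 (cv2) and the standard library are available. Lean on these libraries where they do the work, as an engineer would, in place of code of your own. Each camera call takes 0.05 s, during which the arm holds its last target. There are 200 camera calls.

## Working session

There is one attempt and no reset: what is moved stays moved. The work goes in short steps, Python scripts to look and compute and a shell command to move; the robot and the scene stay as the last step left them, time stands still between calls to the robot, and variables do not carry over. Pictures are saved under pics/ and viewed, at most 10 in all, crops included, and the job is handed in when it is done.

```bash
mkdir -p pics; ls; python3 - <<'E'
from plant import manip
import cv2,numpy as np
s=manip.state();print(s['time'],s['tool_pos'],s['tool_rot'],s['gripper_width'],manip.grip_point_offset)
for n in ['scene','top']:
    p,d=manip.grab_frame(n);cv2.imwrite(f'pics/{n}0.png',p[:,:,::-1]);np.savez(f'/tmp/{n}0.npz',p=p,d=d,**manip.camera_model(n))
    print(manip.camera_model(n))
E
```

```text
pics
0.0 [ 0.22163405 -0.58372132  0.23007018] [-1.03572354e-03  9.83592826e-01  1.80399760e-01 -8.12766357e-05] 1.0030644845515448 0.0187
{'mtx': array([[519.96955919,   0.        , 320.28469602],
       [  0.        , 519.96955919, 236.59152043],
       [  0.        ,   0.        ,   1.        ]]), 'world_to_cam': array([[ 0.86802882, -0.49620867, -0.01740488, -0.53238859],
       [-0.34636331, -0.58004029, -0.73728266,  0.14057461],
       [ 0.35575051,  0.64601101, -0.67536016,  1.18863549],
       [ 0.        ,  0.        ,  0.        ,  1.        ]])}
{'mtx': array([[462.90887177,   0.        , 319.52421616],
       [  0.        , 462.90887177, 241.46698957],
       [  0.        ,   0.        ,   1.        ]]), 'world_to_cam': array([[-0.00719819, -0.99970888,  0.02302924, -0.17992669],
       [-0.99311683,  0.00445452, -0.11704321,  0.52706162],
       [ 0.11690655, -0.02371323, -0.99285978,  1.03079109],
       [ 0.        ,  0.        ,  0.        ,  1.        ]])}
```

View pics/scene0.png

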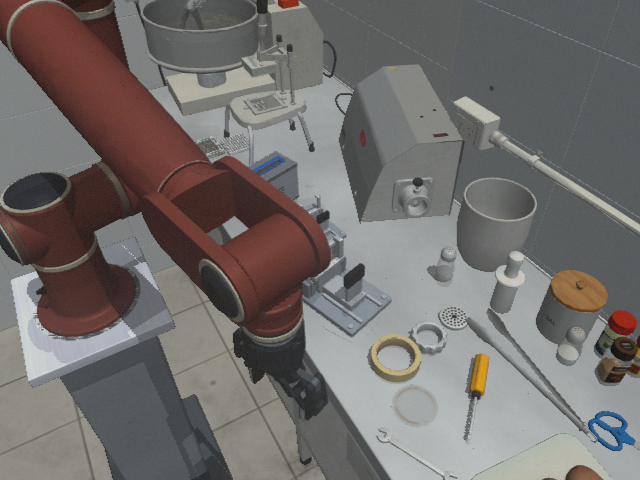

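View pics/top0.png

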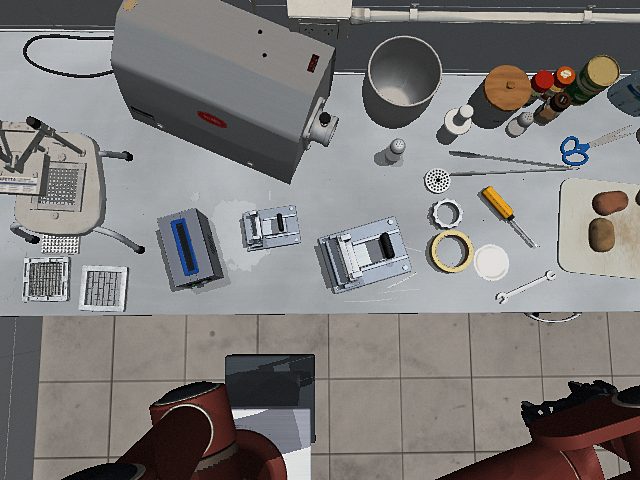

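The scene view shows the larger clamp at about (345,290). In the top view, its black grip is at (388,246) and its blade frame is near (350,257). The steriliser's blue slot is at (186,247), and the tape is at (452,250).

```bash
cat > h.py <<'E'
import cv2,numpy as np
def rays(uv,z,K,T):
    R,t=T[:3,:3],T[:3,3];c=-R.T@t
    uv=np.atleast_2d(np.asarray(uv,float));d=np.c_[uv,np.ones(len(uv))]@np.linalg.inv(K).T@R
    return c+d*((z-c[2])/d[:,2])[:,None]
def rect(mask,z,K,T,top=None):
    """largest blob -> min area rectangle on plane z: centre, long side, short side (m), long-axis angle"""
    n,l,st,ce=cv2.connectedComponentsWithStats(mask.astype(np.uint8))
    i=1+np.argmax(st[1:,4]);v,u=np.nonzero(l==i)
    P=rays(np.c_[u,v],z,K,T)[:,:2]
    (c,(w,h),_)=r=cv2.minAreaRect((P*1000).astype(np.float32))
    b=cv2.boxPoints(r);e=[b[1]-b[0],b[2]-b[1]];e=max(e,key=np.linalg.norm)
    return np.array(c)/1000,max(w,h),min(w,h),np.arctan2(e[1],e[0]),st[i],ce[i]
E
python3 - <<'E'
from h import *
f=np.load('/tmp/top0.npz');p,d,K,T=f['p'].astype(int),f['d'],f['mtx'],f['world_to_cam']
r,g,b=p[:,:,0],p[:,:,1],p[:,:,2]
def win(m,u0,u1,v0,v1):
    o=np.zeros_like(m);o[v0:v1,u0:u1]=m[v0:v1,u0:u1];return o
print('slot',rect(win((b>r+50),150,230,200,300),.121,K,T))
print('grip',rect(win((p.max(2)<60),370,410,220,270),.114,K,T))
R,t=T[:3,:3],T[:3,3]
v,u=np.mgrid[200:310,300:420];v,u=v.ravel(),u.ravel();z=d[v,u]
P=(np.c_[u*z,v*z,z]@np.linalg.inv(K).T-t)@R
for lo,hi in((.109,.1175),(.1195,.135)):
    m=np.zeros(d.shape,bool);s=(P[:,2]>lo)&(P[:,2]<hi);m[v[s],u[s]]=1;print(lo,s.sum(),P[s].mean(0),rect(m,(lo+hi)/2,K,T))
E
python3 - <<'E'
import cv2
p=cv2.imread('pics/top0.png')[205:305,310:430];cv2.imwrite('pics/c1.png',cv2.resize(p,None,fx=6,fy=6,interpolation=2)[:600,:720])
E
```

```text
slot (array([0.50687128, 0.10218949]), 120.66825103759766, 31.531265258789062, np.float32(0.2859062), array([171, 218,  28,  58, 511], dtype=int32), array([183.92172211, 246.39726027]))
grip (array([ 0.5071781 , -0.32094263]), 55.699745178222656, 24.645217895507812, np.float32(0.2816398), array([378, 232,  17,  28, 281], dtype=int32), array([385.68683274, 245.96441281]))
0.109 362 [ 0.49469173 -0.28091784  0.11439893] (array([ 0.50840466, -0.32575943]), 54.44953918457031, 16.12925910949707, np.float32(0.28028885), array([381, 233,  14,  25, 181], dtype=int32), array([387.55801105, 245.10497238]))
0.1195 128 [ 0.48613177 -0.24527782  0.1269963 ] (array([ 0.5245509 , -0.23479651]), 21.410057067871094, 12.170185089111328, np.float32(-1.2953932), array([340, 233,  11,   8,  61], dtype=int32), array([345.21311475, 236.73770492]))
```

View pics/c1.png

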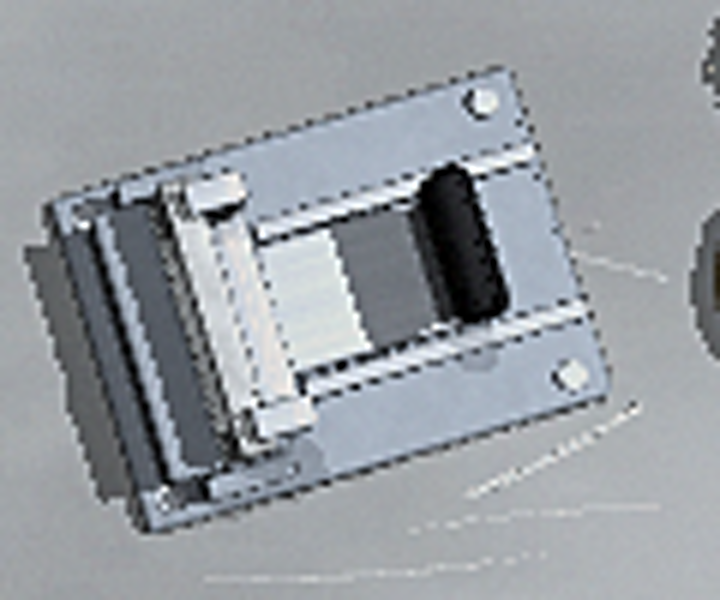

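The crop shows the jaw at right angles to the long axis of the black grip, with the claws over the frame's top edge at crop (215,195) and (285,415). The clamp and the slot both point along about 0.28 rad. I'll move above the grip.

```bash
python3 -m crank '[{"turn":0.082},{"x":3.5,"y":-1.7},{"x":3.5,"y":-1.7},{"x":3.5,"y":-1.7},{"x":3.5,"y":-1.7}]' 60 && python3 -m crank '[{"x":3.5,"y":-1.7},{"x":3.5,"y":-1.7},{"x":3.5,"y":-1.7},{"x":3.5,"y":-1.7},{"x":3.5,"y":-1.7}]' && python3 -m crank '[{"x":3.1,"y":-1.6},{},{},{}]'
cat > look.py <<'E'
import sys
from plant import manip
from h import *
n=sys.argv[1];s=manip.state();c=manip.camera_model('wrist')
p,d=manip.grab_frame('wrist');cv2.imwrite(f'pics/{n}.png',p[:,:,::-1]);np.savez(f'/tmp/{n}.npz',p=p,d=d,**c)
w,x,y,z=s['tool_rot'];print(s['time'],s['tool_pos'],'xang',np.arctan2(2*(x*y+w*z),1-2*(y*y+z*z)))
E
python3 look.py w1
```

```text
0.1 [ 0.22166625 -0.58374859  0.23017532] xang 0.36283339859653463schema error: expected keys x, y, z, turn
```

View pics/w1.png

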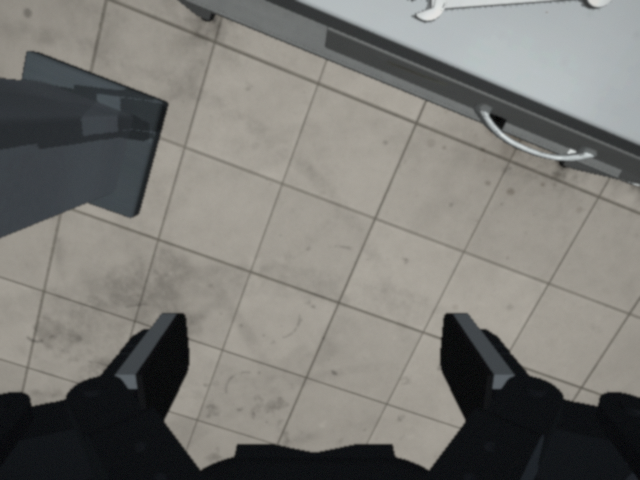

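The command was refused because every row needs all four keys. The picture shows only the floor, with the open fingers at (160,370) and (470,370), so the arm hasn't moved.

```bash
python3 -m crank '[{"x":0,"y":0,"z":0,"turn":0.082},{"x":3.5,"y":-1.7,"z":0,"turn":0},{"x":3.5,"y":-1.7,"z":0,"turn":0},{"x":3.5,"y":-1.7,"z":0,"turn":0},{"x":3.5,"y":-1.7,"z":0,"turn":0}]' 60 && python3 -m crank '[{"x":3.5,"y":-1.7,"z":0,"turn":0},{"x":3.5,"y":-1.7,"z":0,"turn":0},{"x":3.5,"y":-1.7,"z":0,"turn":0},{"x":3.5,"y":-1.7,"z":0,"turn":0}]' && python3 -m crank '[{"x":0,"y":-1.7,"z":0,"turn":0},{"x":0,"y":-1.6,"z":0,"turn":0},{"x":0,"y":0,"z":0,"turn":0},{"x":0,"y":0,"z":0,"turn":0}]'
python3 look.py w2
```

```text
time: 0.65
tool_pos: [0.3382, -0.4789, 0.2309]
tool_rot: [-0.0, 0.99, 0.14, -0.0]
contact_force: [0.4, 0.3, -0.1]
gripper_width: 0.596
grasp_force: 0.0
time: 1.05
tool_pos: [0.454, -0.3747, 0.231]
tool_rot: [-0.0, 0.99, 0.14, -0.0]
contact_force: [0.1, -0.1, 0.7]
gripper_width: 0.599
grasp_force: 0.0
time: 1.45
tool_pos: [0.444, -0.3444, 0.2311]
tool_rot: [0.0, 0.99, 0.14, -0.0]
contact_force: [0.6, -1.0, 0.3]
gripper_width: 0.602
grasp_force: 0.0
1.45 [ 0.44399082 -0.34440485  0.23114383] xang 0.28104550460725136
```

View pics/w2.png

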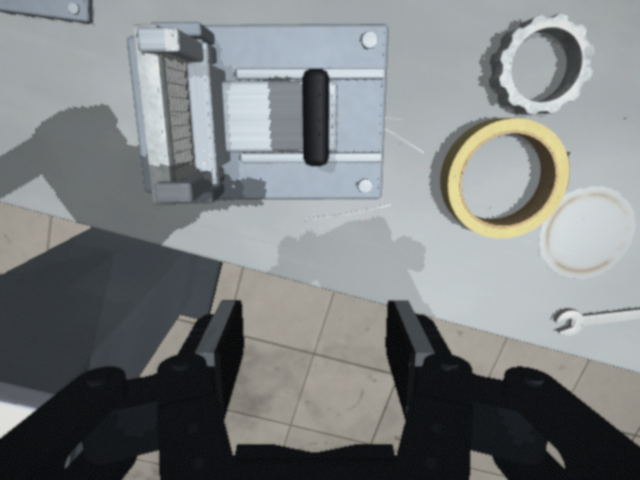

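The wrist view shows the grip at (315,117), the frame's grid at about (177,110) between claws at (160,40) and (175,190), and the tape at (507,178), well clear.

```bash
python3 - <<'E'
from h import *
f=np.load('/tmp/w2.npz');p,d,K,T=f['p'].astype(int),f['d'],f['mtx'],f['world_to_cam']
R,t=T[:3,:3],T[:3,3]
def blk(n,u0,u1,v0,v1,lo,hi):
    v,u=np.mgrid[v0:v1,u0:u1];v,u=v.ravel(),u.ravel();z=d[v,u]
    P=(np.c_[u*z,v*z,z]@np.linalg.inv(K).T-t)@R
    s=(P[:,2]>lo)&(P[:,2]<hi);m=np.zeros(d.shape,bool);m[v[s],u[s]]=1
    r=rect(m,np.median(P[s,2]),K,T);a=.281
    C=P[s,:2]@np.array([[np.cos(a),-np.sin(a)],[np.sin(a),np.cos(a)]])
    print(n,s.sum(),np.median(P[s,2]),r[:4],'tool-x range',np.percentile(C[:,0],[1,99]),'clampY',np.percentile(C[:,1],[1,99]))
blk('grip',290,340,50,180,.109,.12)
blk('frame',120,230,20,215,.112,.121)
blk('claws',120,230,20,215,.123,.135)
a=.281
for w in([.5069,.1022],):print(np.array(w)@np.array([[np.cos(a),-np.sin(a)],[np.sin(a),np.cos(a)]]))
E
```

```text
grip 2558 0.11502069321406909 (array([ 0.51040988, -0.32612506]), 54.553401947021484, 15.619380950927734, np.float32(0.290912)) tool-x range [0.37318663 0.42676545] clampY [-0.46280051 -0.44701181]
frame 3631 0.1174810828020793 (array([ 0.48474542, -0.23745836]), 99.9630355834961, 14.59298324584961, np.float32(0.2850337)) tool-x range [0.35049979 0.44940509] clampY [-0.38278789 -0.35527981]
claws 1872 0.12839744743047196 (array([ 0.52609357, -0.23600848]), 23.08427619934082, 12.076560974121094, np.float32(-1.2896388)) tool-x range [0.35339928 0.44610897] clampY [-0.38282824 -0.36142283]
[ 0.51536043 -0.04238019]
```

```bash
python3 -m crank '[{"x":0,"y":0,"z":0,"turn":-0.005},{"x":3.4,"y":0.05,"z":0,"turn":0},{"x":3.4,"y":0.05,"z":0,"turn":0},{"x":0,"y":0,"z":4,"turn":0},{"x":0,"y":0,"z":4,"turn":0}]' && python3 -m crank '[{"x":0,"y":0,"z":3,"turn":0},{"x":0,"y":0,"z":2,"turn":0},{"x":0,"y":0,"z":1.4,"turn":0},{"x":0,"y":0,"z":0,"turn":0},{"x":0,"y":0,"z":0,"turn":0}]'
```

```text
time: 2.0
tool_pos: [0.5114, -0.3274, 0.1522]
tool_rot: [0.002, 0.99, 0.143, 0.001]
contact_force: [0.1, 1.0, -0.7]
gripper_width: 0.604
grasp_force: 0.0
time: 2.5
tool_pos: [0.5099, -0.3268, 0.0881]
tool_rot: [0.0, 0.99, 0.142, 0.0]
contact_force: [-0.3, -0.2, 0.2]
gripper_width: 0.6
grasp_force: 0.0
```

```bash
Z='nope'; python3 -m crank '[{"x":0,"y":0,"z":0,"turn":0},{"x":0,"y":0,"z":0,"turn":0},{"x":0,"y":0,"z":0,"turn":0},{"x":0,"y":0,"z":0,"turn":0},{"x":0,"y":0,"z":0,"turn":0}]' 0 && python3 -m crank '[{"x":0,"y":0.5,"z":0,"turn":0},{"x":0,"y":0.5,"z":0,"turn":0},{"x":0,"y":0.5,"z":0,"turn":0},{"x":0,"y":0.5,"z":0,"turn":0},{"x":0,"y":0.5,"z":0,"turn":0}]' && python3 -m crank '[{"x":0,"y":0.2,"z":0,"turn":0},{"x":0,"y":0,"z":0,"turn":0},{"x":0,"y":0,"z":0,"turn":0},{"x":0,"y":0,"z":0,"turn":0}]'
```

```text
time: 3.0
tool_pos: [0.5103, -0.3267, 0.0891]
tool_rot: [0.001, 0.99, 0.142, 0.001]
contact_force: [-1.1, 0.9, 6.9]
gripper_width: 0.175
grasp_force: 61.7
time: 3.5
tool_pos: [0.5171, -0.3502, 0.089]
tool_rot: [0.0, 0.99, 0.142, 0.0]
contact_force: [-2.3, 3.8, 7.6]
gripper_width: 0.173
grasp_force: 62.0
time: 3.9
tool_pos: [0.5179, -0.3526, 0.0891]
tool_rot: [0.001, 0.99, 0.142, 0.001]
contact_force: [-1.5, 0.3, 5.8]
gripper_width: 0.175
grasp_force: 61.7
```

```bash
python3 -m crank '[{"x":0,"y":0,"z":0,"turn":0},{"x":0,"y":0,"z":0,"turn":0},{"x":0,"y":0,"z":-3,"turn":0},{"x":0,"y":0,"z":-4,"turn":0},{"x":0,"y":0,"z":-4,"turn":0}]' 60 && python3 -m crank '[{"x":-1.5,"y":-3,"z":-3,"turn":0},{"x":-1.5,"y":-3,"z":0,"turn":0},{"x":-2,"y":-3,"z":0,"turn":0},{"x":-2,"y":-3,"z":0,"turn":0},{"x":0,"y":0,"z":0,"turn":0}]' && python3 -m crank '[{"x":0,"y":0,"z":0,"turn":0},{"x":0,"y":0,"z":0,"turn":0}]'
python3 look.py w3
```

```text
time: 4.4
tool_pos: [0.5165, -0.3514, 0.1971]
tool_rot: [-0.001, 0.99, 0.142, -0.001]
contact_force: [1.5, -0.1, 0.8]
gripper_width: 0.596
grasp_force: 0.0
time: 4.9
tool_pos: [0.4137, -0.2541, 0.226]
tool_rot: [-0.001, 0.99, 0.143, -0.001]
contact_force: [-0.0, 0.1, 0.8]
gripper_width: 0.598
grasp_force: 0.0
time: 5.1
tool_pos: [0.4168, -0.2572, 0.2276]
tool_rot: [0.0, 0.99, 0.142, 0.0]
contact_force: [-0.0, 0.3, -0.0]
gripper_width: 0.6
grasp_force: 0.0
5.1 [ 0.4167732  -0.25723896  0.22756429] xang 0.2856434531595482
```

View pics/w3.png

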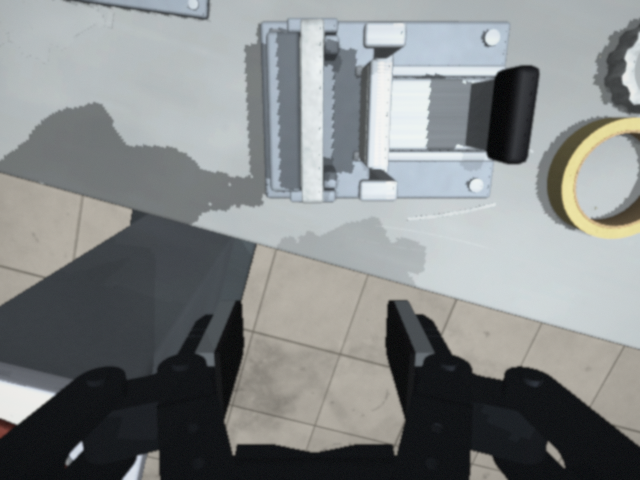

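The jaw is open: the frame's top edge runs along column 312 (rows 18–200), and the claws at (385,35) and (380,190) are well clear. Next I'll measure the frame and work out the shift.

```bash
cat > m.py <<'E'
import sys
from plant import manip
from h import *
n,u0,u1,v0,v1=sys.argv[1],*map(int,sys.argv[2:6]);lo,hi=map(float,sys.argv[6:8])
f=np.load(f'/tmp/{n}.npz');d,K,T=f['d'],f['mtx'],f['world_to_cam'];R,t=T[:3,:3],T[:3,3]
v,u=np.mgrid[v0:v1,u0:u1];v,u=v.ravel(),u.ravel();z=d[v,u]
P=(np.c_[u*z,v*z,z]@np.linalg.inv(K).T-t)@R
s=(P[:,2]>lo)&(P[:,2]<hi);m=np.zeros(d.shape,bool);m[v[s],u[s]]=1
r=rect(m,np.median(P[s,2]),K,T)
q=manip.state();D=r[0]-q['tool_pos'][:2];w,x,y,_=q['tool_rot'];a=2*np.arctan2(y,x)
print(s.sum(),np.median(P[s,2]),r[:4],'tool shift cm x,y',100*(D@[np.cos(a),np.sin(a)]),100*(D@[np.sin(a),-np.cos(a)]),'turn',a-r[3])
E
python3 m.py w3 270 345 10 215 .111 .123
```

```text
4031 0.11764015509731088 (array([ 0.48439902, -0.23628824]), 99.69972229003906, 12.791056632995605, np.float32(0.28518832)) tool shift cm x,y 7.073555325864271 -0.11562672482136463 turn 0.00046241542756020326
```

```bash
python3 -m crank '[{"x":2.4,"y":-0.1,"z":0,"turn":0},{"x":2.4,"y":0,"z":0,"turn":0},{"x":2.3,"y":0,"z":0,"turn":0},{"x":0,"y":0,"z":3,"turn":0},{"x":0,"y":0,"z":3,"turn":0}]' 40 && python3 -m crank '[{"x":0,"y":0,"z":3,"turn":0},{"x":0,"y":0,"z":3,"turn":0},{"x":0,"y":0,"z":2,"turn":0},{"x":0,"y":0,"z":0,"turn":0},{"x":0,"y":0,"z":0,"turn":0}]' && python3 -m crank '[{"x":0,"y":0,"z":0,"turn":0},{"x":0,"y":0,"z":0,"turn":0},{"x":0,"y":0,"z":0,"turn":0},{"x":0,"y":0,"z":0,"turn":0},{"x":0,"y":0,"z":0,"turn":0}]' 0
```

```text
time: 5.65
tool_pos: [0.4862, -0.2366, 0.1676]
tool_rot: [0.001, 0.99, 0.143, 0.001]
contact_force: [0.5, -0.4, -1.5]
gripper_width: 0.399
grasp_force: 0.0
time: 6.15
tool_pos: [0.4845, -0.2361, 0.0873]
tool_rot: [-0.0, 0.99, 0.142, -0.0]
contact_force: [0.5, 0.0, 0.4]
gripper_width: 0.4
grasp_force: 0.0
time: 6.65
tool_pos: [0.4854, -0.2365, 0.0894]
tool_rot: [0.001, 0.99, 0.142, 0.002]
contact_force: [0.5, 0.3, 7.1]
gripper_width: 0.139
grasp_force: 59.5
```

```bash
python3 -m crank '[{"x":0,"y":0,"z":-1,"turn":0},{"x":0,"y":0,"z":-2,"turn":0},{"x":0,"y":0,"z":-3,"turn":0},{"x":0,"y":0,"z":-3,"turn":0},{"x":0,"y":0,"z":-3,"turn":0}]' && python3 -m crank '[{"x":0,"y":0,"z":-2,"turn":0},{"x":0,"y":0,"z":-1,"turn":0},{"x":0,"y":0,"z":0,"turn":0},{"x":0,"y":0,"z":0,"turn":0},{"x":0,"y":-1.5,"z":0,"turn":0}]' && python3 -m crank '[{"x":0.5,"y":-3,"z":0,"turn":0},{"x":0.5,"y":-3,"z":0,"turn":0},{"x":0.5,"y":-3,"z":0,"turn":0},{"x":0.5,"y":-3,"z":0,"turn":0},{"x":0.5,"y":-3,"z":0,"turn":0}]' && python3 -m crank '[{"x":0.5,"y":-3,"z":0,"turn":0},{"x":0.5,"y":-3,"z":0,"turn":0},{"x":0.5,"y":-3,"z":0,"turn":0},{"x":0.5,"y":-3,"z":0,"turn":0},{"x":0,"y":-2,"z":0,"turn":0}]' && python3 -m crank '[{"x":0,"y":-1.3,"z":0,"turn":0},{"x":0,"y":0,"z":0,"turn":0},{"x":0,"y":0,"z":0,"turn":0},{"x":0,"y":0,"z":0,"turn":0}]'
python3 look.py w4
```

```text
time: 7.15
tool_pos: [0.4832, -0.2352, 0.2079]
tool_rot: [-0.001, 0.99, 0.142, -0.001]
contact_force: [0.5, -0.4, -1.4]
gripper_width: 0.14
grasp_force: 59.0
time: 7.65
tool_pos: [0.4789, -0.2213, 0.2351]
tool_rot: [-0.001, 0.99, 0.142, -0.001]
contact_force: [-0.4, 1.0, -0.9]
gripper_width: 0.137
grasp_force: 59.0
time: 8.15
tool_pos: [0.46, -0.0682, 0.2355]
tool_rot: [-0.001, 0.99, 0.142, -0.001]
contact_force: [0.5, 0.2, -1.7]
gripper_width: 0.137
grasp_force: 59.0
time: 8.65
tool_pos: [0.4395, 0.0719, 0.2356]
tool_rot: [-0.001, 0.99, 0.143, -0.001]
contact_force: [-0.5, 0.7, -1.2]
gripper_width: 0.137
grasp_force: 59.2
time: 9.05
tool_pos: [0.4375, 0.0814, 0.237]
tool_rot: [0.0, 0.99, 0.142, -0.0]
contact_force: [0.2, -0.6, -1.6]
gripper_width: 0.141
grasp_force: 59.2
9.05 [0.43753111 0.08143832 0.23704757] xang 0.28466851601385934
```

View pics/w4.png

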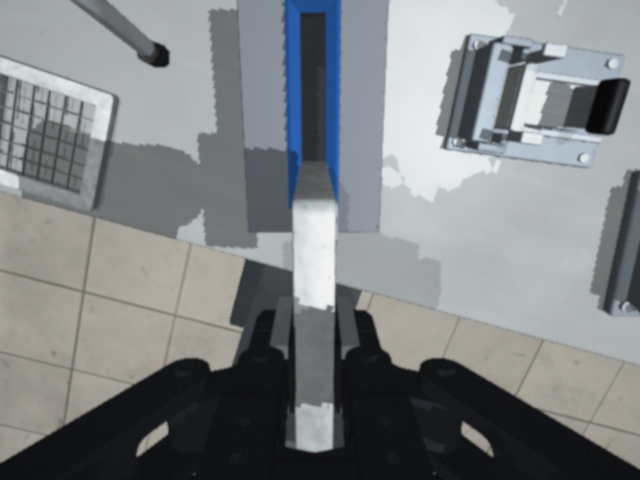

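The frame is held at columns 293–337, with its top edge from row 200 to about row 450. The blue slot lies ahead, in columns 288–339, with its far inner end at row 13. I'll measure both in this same view.

```bash
cat > s.py <<'E'
import sys
from plant import manip
from h import *
n=sys.argv[1]
f=np.load(f'/tmp/{n}.npz');p,d,K,T=f['p'].astype(int),f['d'],f['mtx'],f['world_to_cam'];R,t=T[:3,:3],T[:3,3]
q=manip.state();o=q['tool_pos'][:2];w,x,y,_=q['tool_rot'];a=2*np.arctan2(y,x)
M=np.array([[np.cos(a),np.sin(a)],[np.sin(a),-np.cos(a)]]).T
tool=lambda P:(P[:,:2]-o)@M*100
m=(p[:,:,2]>p[:,:,0]+50)
v,u=np.nonzero(m);B=tool(rays(np.c_[u,v],.121,K,T))
print('blue rows',v.min(),v.max(),'far x',np.percentile(B[:,0],99.7),'x range',B[:,0].min())
def edges(B,x0,x1,lab):
    xs=np.arange(x0,x1,.3);C=[]
    for x in xs:
        k=abs(B[:,0]-x)<.15
        if k.sum()>5:C.append((x,B[k,1].min(),B[k,1].max()))
    C=np.array(C);l=np.polyfit(C[:,0],(C[:,1]+C[:,2])/2,1);print(lab,'width',np.median(C[:,2]-C[:,1]),'y at x0',l[1],'slope',l[0],'n',len(C));return l
lo=B[:,0].max()
edges(B,lo-8,lo-1.5,'slot')
v,u=np.mgrid[100:460,270:360];v,u=v.ravel(),u.ravel();z=d[v,u]
P=(np.c_[u*z,v*z,z]@np.linalg.inv(K).T-t)@R
k=(P[:,2]>q['tool_pos'][2]+.012)&(P[:,2]<q['tool_pos'][2]+.042);k&=abs(tool(P)[:,1])<1.2;
F=tool(P[k]);print('frame z',np.median(P[k,2]),'x',np.percentile(F[:,0],[.3,99.7]))
edges(F,2,F[:,0].max()-.3,'frame')
E
python3 s.py w4
```

```text
blue rows 0 207 far x 13.088373301521397 x range 1.6342015109442485
slot width 3.0582594828357257 y at x0 -0.0400738317277169 slope -0.005840793687103706 n 22
frame z 0.2652989891848493 x [-3.33967107  5.00374184]
frame width 1.2528557792084067 y at x0 -0.03575653578698524 slope 0.00766818319007929 n 10
```

The far lip is cut off at row 0, so I'll back off 2 cm and measure again.

```bash
python3 -m crank '[{"x":-1,"y":0,"z":0,"turn":0},{"x":-1,"y":0,"z":0,"turn":0},{"x":0,"y":0,"z":0,"turn":0},{"x":0,"y":0,"z":0,"turn":0},{"x":0,"y":0,"z":0,"turn":0}]' && python3 look.py w5; python3 s.py w5
python3 - <<'E'
from h import *
f=np.load('/tmp/w5.npz');p=f['p'].astype(int)
print([(v,p[v,313].tolist()) for v in range(0,60,4)])
E
```

```text
time: 9.6
tool_pos: [0.4184, 0.0764, 0.2375]
tool_rot: [0.0, 0.99, 0.142, 0.0]
contact_force: [-1.3, -0.1, -2.6]
gripper_width: 0.142
grasp_force: 59.2
9.6 [0.41839139 0.07641268 0.23747317] xang 0.28560951606786344
blue rows 0 178 far x 13.113569128050361 x range 3.4374933355711867
slot width 3.054185969658877 y at x0 0.017478312360310635 slope -0.0028964807972298267 n 22
frame z 0.2657447666248141 x [-3.34767534  5.00524988]
frame width 1.2433685404132024 y at x0 -0.0308256478409549 slope 0.009685236065841159 n 10
[(0, [39, 44, 47]), (4, [38, 42, 44]), (8, [38, 42, 45]), (12, [40, 43, 46]), (16, [40, 45, 45]), (20, [41, 45, 47]), (24, [40, 45, 47]), (28, [40, 44, 47]), (32, [41, 44, 46]), (36, [38, 43, 45]), (40, [39, 44, 46]), (44, [40, 43, 46]), (48, [41, 45, 49]), (52, [42, 46, 48]), (56, [42, 45, 47])]
```

Backing off moved the slot further out of view. I'll go forward 4 cm instead.

```bash
python3 -m crank '[{"x":2,"y":0,"z":0,"turn":0},{"x":2,"y":0,"z":0,"turn":0},{"x":0,"y":0,"z":0,"turn":0},{"x":0,"y":0,"z":0,"turn":0},{"x":0,"y":0,"z":0,"turn":0}]' && python3 look.py w6; python3 s.py w6
python3 - <<'E'
from plant import manip
from h import *
f=np.load('/tmp/w6.npz');p,K,T=f['p'].astype(int),f['mtx'],f['world_to_cam']
c=p[:,312];e=[v for v in range(1,200) if abs(c[v]-c[v-1]).sum()>40];print(e)
q=manip.state();a=.2856
for v in e:
    for z in(.115,.121):print(v,z,100*((rays([[312,v]],z,K,T)[0,:2]-q['tool_pos'][:2])@[np.cos(a),np.sin(a)]))
E
```

```text
time: 10.15
tool_pos: [0.4562, 0.0877, 0.2371]
tool_rot: [-0.0, 0.99, 0.142, -0.0]
contact_force: [0.5, 0.1, -1.4]
gripper_width: 0.141
grasp_force: 59.2
10.15 [0.4562455  0.08772919 0.23710747] xang 0.28587334148658256
blue rows 34 237 far x 11.414660463608923 x range -0.29556316059721505
slot width 3.0511375229078572 y at x0 0.05472649540259311 slope -0.007257972055917741 n 22
frame z 0.2653776190601068 x [-3.34369924  5.0168671 ]
frame width 1.2425914918418408 y at x0 -0.03806636600319653 slope 0.010440002523921866 n 10
[6, 34, 35, 51, 52, 199]
6 0.115 12.929120753121511
6 0.121 12.804726908999294
34 0.115 11.506930977529091
34 0.121 11.414573749194227
35 0.115 11.455234238501157
35 0.121 11.364041544319278
51 0.115 10.619368582883487
51 0.121 10.54700481527557
52 0.115 10.56657603071393
52 0.121 10.495401481830063
199 0.115 2.0220530316378458
199 0.121 2.14335462419829
```

View pics/w6.png

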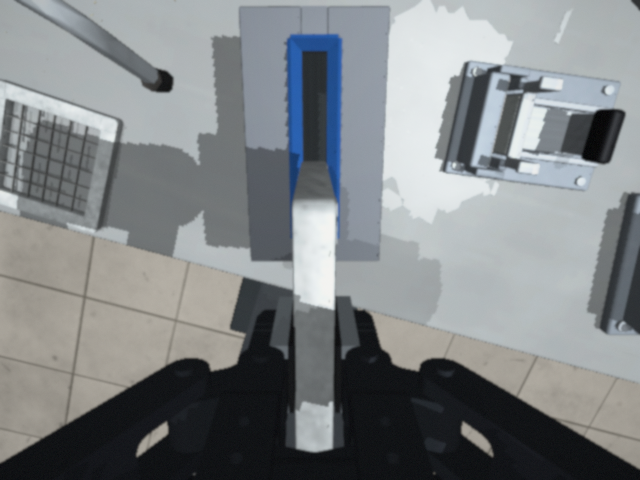

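The frame (rows 200–450) is in line with the slot, and this time the whole lip is visible from row 34. The slot centre is about 5.5 cm ahead of the frame centre and under 1 mm sideways. I'll move over it and lower to just above the lips.

```bash
python3 -m crank '[{"x":0,"y":0,"z":0,"turn":-0.008},{"x":2,"y":0.06,"z":0,"turn":0},{"x":2,"y":0,"z":0,"turn":0},{"x":1.5,"y":0,"z":0,"turn":0},{"x":0,"y":0,"z":0,"turn":0}]' && python3 -m crank '[{"x":0,"y":0,"z":1.5,"turn":0},{"x":0,"y":0,"z":1.5,"turn":0},{"x":0,"y":0,"z":0.8,"turn":0},{"x":0,"y":0,"z":0,"turn":0},{"x":0,"y":0,"z":0,"turn":0}]' && python3 look.py w7; python3 s.py w7
```

```text
time: 10.7
tool_pos: [0.5102, 0.1033, 0.2374]
tool_rot: [-0.0, 0.989, 0.147, 0.0]
contact_force: [-0.1, -0.3, -1.4]
gripper_width: 0.139
grasp_force: 59.1
time: 11.2
tool_pos: [0.5091, 0.1031, 0.1989]
tool_rot: [-0.0, 0.989, 0.146, -0.0]
contact_force: [-0.4, -0.1, -1.9]
gripper_width: 0.14
grasp_force: 59.1
11.2 [0.50908914 0.10306764 0.19886237] xang 0.2937661788694829
blue rows 140 295 far x 5.89262152650382 x range -2.6105918234091807
slot width 3.027879038415483 y at x0 -0.010421515529337863 slope 0.005594905403402226 n 22
frame z 0.22707742164114986 x [-3.39477099  4.96692422]
frame width 1.2344574723762953 y at x0 -0.04763914537569389 slope 0.011868799319875932 n 9
```

View pics/w7.png

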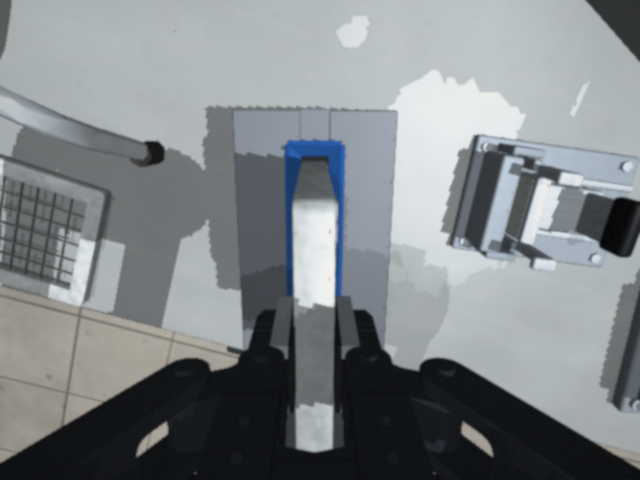

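The frame sits centred over the slot, with the lip visible all round its lower edge (far lip at row 142). The offsets are under 1 mm, so I'll lower it.

```bash
python3 -m crank '[{"x":0,"y":0,"z":0.5,"turn":0},{"x":0,"y":0,"z":0.5,"turn":0},{"x":0,"y":0,"z":0.5,"turn":0},{"x":0,"y":0,"z":0,"turn":0},{"x":0,"y":0,"z":0,"turn":0}]' && python3 -m crank '[{"x":0,"y":0,"z":0.5,"turn":0},{"x":0,"y":0,"z":0.5,"turn":0},{"x":0,"y":0,"z":0,"turn":0},{"x":0,"y":0,"z":0,"turn":0}]'
```

```text
time: 11.75
tool_pos: [0.5094, 0.1031, 0.184]
tool_rot: [-0.0, 0.989, 0.146, -0.0]
contact_force: [-0.2, -0.2, -1.8]
gripper_width: 0.139
grasp_force: 59.1
time: 12.15
tool_pos: [0.5093, 0.1031, 0.174]
tool_rot: [-0.0, 0.989, 0.146, -0.0]
contact_force: [-0.5, 0.3, -1.7]
gripper_width: 0.142
grasp_force: 59.1
```

```bash
python3 -m crank '[{"x":0,"y":0,"z":0.5,"turn":0},{"x":0,"y":0,"z":0.5,"turn":0},{"x":0,"y":0,"z":0.5,"turn":0},{"x":0,"y":0,"z":0.5,"turn":0},{"x":0,"y":0,"z":0,"turn":0}]' && python3 -m crank '[{"x":0,"y":0,"z":0.5,"turn":0},{"x":0,"y":0,"z":0.5,"turn":0},{"x":0,"y":0,"z":0.5,"turn":0},{"x":0,"y":0,"z":0.4,"turn":0},{"x":0,"y":0,"z":0,"turn":0}]' && python3 -m crank '[{"x":0,"y":0,"z":0,"turn":0},{"x":0,"y":0,"z":0,"turn":0},{"x":0,"y":0,"z":0,"turn":0},{"x":0,"y":0,"z":0,"turn":0}]'; python3 look.py w8;python3 s.py w8
```

```text
time: 12.65
tool_pos: [0.5088, 0.1031, 0.153]
tool_rot: [-0.0, 0.989, 0.146, -0.001]
contact_force: [-0.3, 0.1, -1.2]
gripper_width: 0.142
grasp_force: 59.1
time: 13.15
tool_pos: [0.5089, 0.1031, 0.1343]
tool_rot: [-0.0, 0.989, 0.146, -0.001]
contact_force: [-0.2, -0.3, -1.3]
gripper_width: 0.138
grasp_force: 59.1
time: 13.55
tool_pos: [0.5097, 0.1031, 0.1356]
tool_rot: [0.0, 0.989, 0.146, 0.0]
contact_force: [-0.5, -0.4, -0.9]
gripper_width: 0.138
grasp_force: 59.1
13.55 [0.50966523 0.10313738 0.1355576 ] xang 0.2937564826449531
blue rows 153 427 far x 5.863085628321404 x range -6.093563247110591
slot width 3.0466503949130166 y at x0 -0.02701497036232851 slope 0.008991429514636145 n 14
frame z 0.16383218932155863 x [-3.35002259  5.01489101]
frame width 1.2437844225800114 y at x0 -0.03438315066477331 slope 0.010146465604473775 n 10
```

View pics/w8.png

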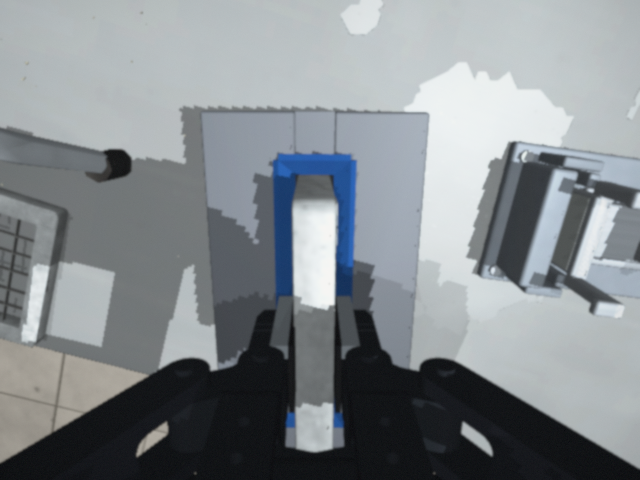

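The frame stands in the slot, centred and parallel, with its middle about 3 mm below the top face and no contact force. I'll hand the job in.

```bash
python3 -c "
from plant import manip
print(manip.job_done())"
```

```text
the job is handed in; nothing more can be done
None
```

I slid the jaw open about 27 mm, lifted the frame out and lowered it on edge about 54 mm into the steriliser slot, where the gripper still holds it, centred; the masking tape was never touched, and the job is handed in (no verdict was returned).

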